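# Load a platform sole into the sole press and start its cycle

### The arm

A 6-joint arm with a two-finger parallel gripper is mounted at the origin on the work surface. World frame = base frame: x ahead of the robot, y to its left, z up, the work surface at z = 0. Lengths are in m, angles in rad, forces in N, time in s.
With the tool pointing down it reaches from about 0.3 to 0.875 m from the base axis. Payload 6.4 kg.
Tool frame: the origin (TCP) lies midway between the tips of the shut fingers; the grasp point (between the pads) lies 19 mm behind it; z points along the fingers, y is the line along which they close (so a half turn about z gives the same grasp; the last joint's range is limited). The gripper opens to 85 mm and grips with 20 to 120 N. Pads are 22 mm wide; open, the fingers measure 114 mm over their backs; the gripper's body (76 mm by 85 mm) begins 54 mm behind the grasp point. The pads swing forward as they close: fully open they stand 13 mm farther back than shut.
Start: joints at [-1.474, 0.181, 1.607, -0, 1.354, -0.206], TCP at [0.171, -0.549, 0.231] pointing down, gripper open.
Joint ranges: [-2.99, 2.99], [-0.89, 2.07], [0.3, 2.58], [-1.14, 4.28], [0, 2.63], [-3.12, 3.12]. Speed limits (rad/s): [2.57, 2.57, 3.01, 3.14, 3.14, 3.14].

### API

Orientations are given as a unit quaternion [w, x, y, z].
In Python, from bench import * gives the robot as it stands.
- The arm moves only by the tool play_rows, never from a script. Its argument "plan" is a list of rows, each a list of 3 entries, a list of its own where there are three numbers: the finger opening in mm, from 0 to 85.4, then the shift along the tool's x, y, z normalised to -1 to 1, where 1 is 40 cm, then the turn about the tool's z normalised to -1 to 1, where 1 is pi rad. A call has 1 to 10 rows; each row is the pose to reach, as a shift and turn from the pose commanded when the call began, along the tool's axes at that moment, turning the shorter way round; what a row does not reach only later rows make up. A row lasts 1/10 s, in which the tool goes at most 50 mm and 8.59 degrees, less where a joint would pass 70% of its speed; a pose out of reach is approached as far as the arm can. A call with a number of a shift or a turn outside -1 to 1 is refused whole. A call with a gripper value outside its range is refused whole. The fingers move at their own pace and stop on an object; the grip force is fixed at half the most. Time passes only in rows, so rows that repeat a pose let the fingers close. It gives the time, the measured TCP pose, the force, the opening and the grip force at its end, in the units of the state.
- get_obs(): the state, without advancing time (a new reading comes with each control period).
- camera(name): name is "side" or "top" or "wrist"; returns a dict with "image" (420x560x3 uint8, red, green, blue), "range_z" (420x560 float32, m along the optical axis (not along the pixel's ray), 0 where there is no reading), "intrinsics" (3x3 intrinsics, pixels), "k1" (the pictures are not rectified: a ray, as slopes to the right and down, at radius r is drawn at 1 + k1 r^2 times it, then the intrinsics apply), "rvec" (rotation vector, rad) and "tvec" (3), from world to camera coordinates, as OpenCV has them; the wrist camera has in their place "T_tool_cam" (4x4, takes a point from camera to tool coordinates, whose origin is the TCP and whose axes are the flange's). Camera axes: x right, y down, z forward; pixel columns grow to the right and rows downward; lengths in m; the calibration is good to about 2 mm. A picture is of the moment at which its call begins: read the wrist's pose just before it.
- hand_in(): hands the job in; it is judged then, once.
Trained networks look in a picture, given as the dict that the camera call returned (one of the last four; its "shot" number tells which), for a name from the list of things; names that differ only in an ending like _2 or _b are one class to them, and where a whole thing is asked for, a point or a joint stands for the part that bears it (a point fixed in the world has none). Each returns a list of dicts, best first, with "conf" (0 to 1); they miss things now and then, are a little off and sometimes report something else, mostly with a low value. They report only what shows in the picture. A call takes as long as a camera call. They do not tell look-alikes from the thing itself.
- search_frame(picture, label): "rect" ([centre column, centre row, width, height] in pixels, round what is visible of it).
- masks_of(picture, label): "mask" (420x560 bool, what is visible of it) and "rect" ([centre column, centre row, width, height] in pixels, round what is visible of it).
The state is a dict: "time_s": time; "q": joint angles; "dq": joint speeds; "joint_efforts": joint torques, N m; "eef_pos": TCP position; "eef_rot": TCP orientation; "wrist_force": force on the tool from outside, world axes, zero at the start; "torque": the same for the moment, N m; "opening": opening from 0.0 (shut) to 1.0 (fully open); "grasp_force": force on a finger pad.
Only numpy, scipy, OpenCV 4.12 (cv2) and the standard library are available. Lean on these libraries where they do the work, as an engineer would, in place of code of your own. Each camera call takes 0.05 s, during which the arm holds its last target. There are 200 camera calls.

### The job

The freshly glued platform sole sits toe-in in the wooden drying stand: take it by the heel, set it down flat on the bench, let go and take it again by the toe half, then lay it tread down in the sole press with its heel between the steel cheeks and close up to the heel stop, setting it down without dropping it. Once it lies there released, start the press by pushing the green, then the yellow, then the blue button right down, one at a time, letting each come back up before the next. No button may be pressed before the sole is in, the red one not at all, and leave everything else on the bench where it is.

Things in the scene. Friction and masses are not known exactly. Their poses are not given: they have to be found in the camera images.
- sole: Platform sole, cream foam on black rubber tread, 196 mm long, 45 thick, upright sides, 0.13 to 0.25 kg. Origin: middle of its underside; +x to the heel, z up. Width: 62 mm from x = -67 to -22 mm, 56 to x = -5, then 50 to x = 73; round ends (toe radius 31, heel 25). A dark patch on top marks the heel half. Starts in the drying stand.
- sole_heel (a point): Point on the underside of the sole at the very end of the heel (x = 98 mm in the sole's frame).
- stand: Fixed dark wooden drying stand. Origin: centre of underside. Base 215 x 110 mm, 10 mm thick; the sole lies on it with the same axes (heel to +x, centre within 7 mm of the origin). Two cheeks 72 mm apart and a toe stop, as high as the sole, enclose its toe half up to x = -8 mm with no room for fingers; the heel half is free above the base.
- press: Fixed grey-green sole press. Origin: on the bench plane under the centre of a rightly loaded sole, which has the press's axes (heel to +x). The sole lies on its base plate, 12 mm thick, x -118 to 118, y -60 to 230 mm. Column 60 x 60 mm at x = 60, y = 185 mm, 225 mm tall plus a thin lever to 290; the head is swung out beyond it (+y).
- press_stop (a point): On the press's plate at the foot of the heel stop's inner face (x = 103, y = 0, z = 12 mm in the press's frame). Two steel cheeks, 66 mm apart inside and 45 mm high above the plate, run from the stop to x = -18 mm in the press's frame; no room for fingers between cheeks and sole, the toe half stays free.
- panel: Fixed control box of the press, 150 x 150 x 40 mm, with the four buttons in a 72 mm square on its top, colours in any order. Origin: centre of its underside. The bench between the box and the robot is clear: about x = 430 mm, y = -90 to 90 mm from the robot base, there is room to set the sole down.
- green_top (a point): Centre of the top of the green button (36 mm diameter cap in a black 52 mm collar), about 63 mm above the bench. It is pressed straight down, spring-loaded, and comes back up when let go.
- yellow_top (a point): Centre of the top of the yellow button (36 mm diameter cap in a black 52 mm collar), about 63 mm above the bench. It is pressed straight down, spring-loaded, and comes back up when let go.
- blue_top (a point): Centre of the top of the blue button (36 mm diameter cap in a black 52 mm collar), about 63 mm above the bench. It is pressed straight down, spring-loaded, and comes back up when let go.
- red_top (a point): Centre of the top of the red button (36 mm diameter cap in a black 52 mm collar), about 63 mm above the bench. It is pressed straight down, spring-loaded, and comes back up when let go.
- green (a joint): Travel of the green button, m: 0 up, 0.007 fully down. Starts to move at 1.5 N, fully down at about 5 N.
- yellow (a joint): Travel of the yellow button, m: 0 up, 0.007 fully down. Starts to move at 1.5 N, fully down at about 5 N.
- blue (a joint): Travel of the blue button, m: 0 up, 0.007 fully down. Starts to move at 1.5 N, fully down at about 5 N.
- red (a joint): Travel of the red button, m: 0 up, 0.007 fully down. Starts to move at 1.5 N, fully down at about 5 N.
- glue: Bystander: amber glue bottle, 60 mm diameter, 130 mm tall. Leave it where it is.
- nails: Bystander: clear jar with a steel lid, 66 mm diameter, 85 mm tall. Leave it where it is.
- dye: Bystander: blue dye bottle with a white cap, 56 mm diameter, 90 mm tall. Leave it where it is.
- tin: Bystander: flat polish tin, dark with a red lid, 77 mm diameter, 24 mm tall. Leave it where it is.
- hammer: Bystander: hammer lying on the bench between the robot and the drying stand. Leave it where it is.
- brush: Bystander: brush lying on the bench between the robot and the press. Leave it where it is.
- last: Bystander: pale wooden shoe last, about 176 mm long, 85 mm tall. Leave it where it is.
Things that resemble listed ones, but are neither listed nor needed, are in the scene too. Several things have the shape of the sole; the one meant has the colours described above.

How it is judged:
By the outcome, as a careful person would: the job done as asked, in the order asked, and still so for the second after the job is handed in, with the robot touching nothing.
It also fails if it takes over 72 s, if anything falls off the work surface, if the arm or the gripper's body presses on something with over 40 N, if the wrist force passes 120 N, or if a joint passes its speed limit or range.

## Working session

There is one attempt and no reset: what is moved stays moved. The work goes in short steps, Python scripts to look and compute and a tool call to move; the robot and the scene stay as the last step left them, time stands still between calls to the robot, and variables do not carry over. Pictures are saved under pics/ and viewed, at most 10 in all, crops included, and the job is handed in when it is done.

Besides the shell and the picture viewer there is one more tool, called after "Emit:" as a command line: name --argument value ..., lists and objects as JSON in quotes. play_rows: Moves the arm, as the interface text tells. Its arguments: {"type":"object","properties":{"plan":{"type":"array","items":{"type":"array"}}},"required":["plan"]}

```bash
ls; mkdir -p pics; cat > h.py <<'E'
import numpy as np, cv2
from bench import *
from scipy.spatial.transform import Rotation as R
def q2R(q): return R.from_quat([q[1],q[2],q[3],q[0]]).as_matrix()
def cloud(p,obs=None):
    K=p["intrinsics"]; k1=p["k1"]; h,w=p["range_z"].shape
    u,v=np.meshgrid(np.arange(w),np.arange(h))
    d=np.array([k1,0,0,0,0],float)
    xy=cv2.undistortPoints(np.stack([u,v],-1).reshape(-1,1,2).astype(float),np.array(K),d).reshape(h,w,2)
    z=p["range_z"].astype(float)
    P=np.dstack([xy[...,0]*z,xy[...,1]*z,z])
    if "rvec" in p:
        Rm=cv2.Rodrigues(np.array(p["rvec"],float))[0]
        W=(P-np.array(p["tvec"]).ravel())@Rm
    else:
        T=np.array(p["T_tool_cam"]); W=P@T[:3,:3].T+T[:3,3]
        W=W@q2R(obs["eef_rot"]).T+np.array(obs["eef_pos"])
    W[z==0]=np.nan
    return W
def save(n,im): cv2.imwrite("pics/"+n,im[...,::-1])
E
python3 - <<'E'
from h import *
o=get_obs(); print({k:np.round(v,3) if not isinstance(v,str) else v for k,v in o.items()})
names="sole sole_heel stand press panel green_top yellow_top blue_top red_top glue nails dye tin hammer brush last".split()
for c in ["top","side"]:
    p=camera(c); W=cloud(p); save(c+"0.png",p["image"]); 
    np.savez(c+"0.npz",W=W,im=p["image"])
    print(c,p["k1"],np.round(p["intrinsics"],1).tolist())
    for n in names:
        try:
            for r in masks_of(p,n)[:4]:
                if r["conf"]<.15: continue
                m=r["mask"]; q=W[m]; q=q[~np.isnan(q[:,0])]
                print(n,round(r["conf"],2),np.round(r["rect"]).tolist(), np.round(np.median(q,0),3) if len(q) else None, np.round(np.percentile(q,97,axis=0)[2],3) if len(q) else None)
        except Exception as e: print(n,e)
E
```

```text
pics
{'time_s': np.float64(0.0), 'q': array([-1.474,  0.182,  1.608,  0.   ,  1.354, -0.206]), 'dq': array([-0.001,  0.   , -0.   , -0.002, -0.001, -0.   ]), 'joint_efforts': array([-0.0000e+00, -4.4486e+01, -3.5134e+01, -0.0000e+00,  9.0000e-03,
        0.0000e+00]), 'eef_pos': array([ 0.171, -0.548,  0.23 ]), 'eef_rot': array([-0.001,  0.989,  0.151,  0.   ]), 'wrist_force': array([-0.725, -0.119, -0.618]), 'torque': array([-0.024, -0.006,  0.039]), 'grasp_force': np.float64(0.0), 'opening': np.float64(0.999)}
top 0.02552118961612765 [[416.3, 0.0, 280.9], [0.0, 416.3, 210.7], [0.0, 0.0, 1.0]]
sole 0.69 [376.0, 199.0, 84.0, 39.0] [ 0.489 -0.26   0.054] 0.058
sole 0.6 [414.0, 321.0, 20.0, 52.0] [ 0.214 -0.331  0.044] 0.049
sole_heel 0.62 [374.0, 201.0, 76.0, 36.0] [ 0.489 -0.26   0.054] 0.058
sole_heel 0.55 [411.0, 319.0, 26.0, 53.0] [ 0.214 -0.331  0.044] 0.049
sole_heel 0.32 [293.0, 156.0, 16.0, 13.0] [ 0.607 -0.053  0.062] 0.067
sole_heel 0.27 [300.0, 128.0, 7.0, 16.0] [ 0.676 -0.069  0.062] 0.066
stand 0.69 [375.0, 200.0, 98.0, 61.0] [ 0.475 -0.264  0.012] 0.057
press 0.84 [94.0,
[... 1757 characters left out ...]
, 26.0, 37.0] [ 0.708 -0.304  0.051] 0.087
blue_top 0.62 [218.0, 193.0, 15.0, 10.0] [0.69  0.003 0.061] 0.066
blue_top 0.35 [247.0, 136.0, 26.0, 36.0] [ 0.708 -0.3    0.052] 0.086
red_top 0.39 [233.0, 182.0, 13.0, 12.0] [ 0.673 -0.066  0.062] 0.066
glue 0.61 [172.0, 223.0, 20.0, 41.0] [0.761 0.165 0.073] 0.129
nails 0.82 [226.0, 158.0, 20.0, 31.0] [ 0.727 -0.176  0.059] 0.087
dye 0.9 [198.0, 186.0, 18.0, 28.0] [ 0.773 -0.025  0.048] 0.09
tin 0.9 [317.0, 263.0, 28.0, 26.0] [0.348 0.152 0.025] 0.029
hammer 0.97 [340.0, 186.0, 39.0, 49.0] [ 0.332 -0.142  0.022] 0.029
brush 0.71 [297.0, 312.0, 40.0, 62.0] [0.358 0.335 0.018] 0.024
last 0.93 [247.0, 139.0, 29.0, 36.0] [ 0.708 -0.299  0.052] 0.086
```

```bash
python3 - <<'E'
import cv2
im=cv2.imread("pics/top0.png"); cv2.imwrite("pics/top0b.png",cv2.resize(im,(800,600),interpolation=cv2.INTER_CUBIC))
c=im[165:235,320:440]; cv2.imwrite("pics/crop.png",cv2.resize(c,None,fx=6.5,fy=6.5,interpolation=cv2.INTER_CUBIC))
E
```

```text
(no output)
```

View pics/top0b.png

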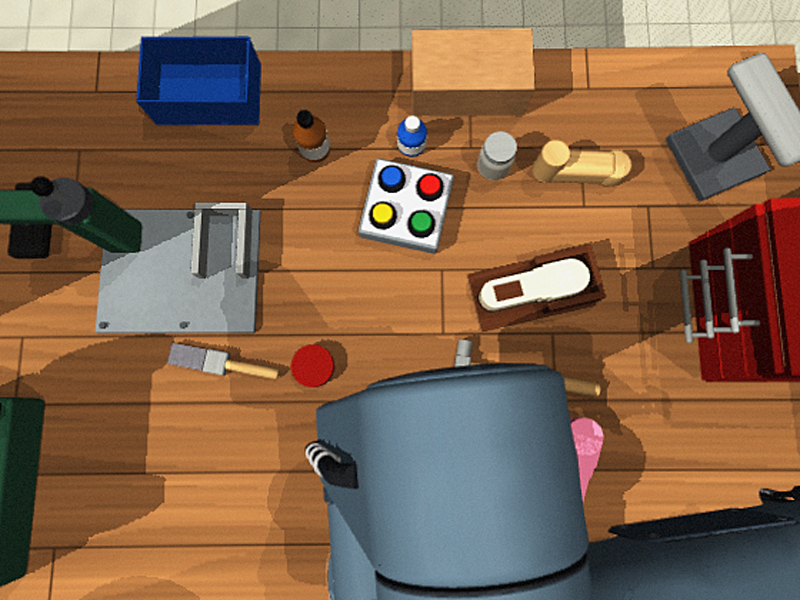

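View pics/crop.png

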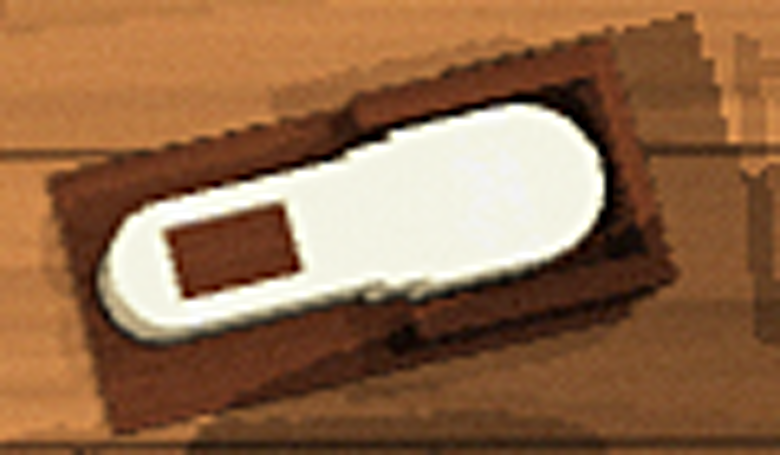

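The picture shows the cream sole with the dark patch at (376,199) in the stand, heel to the left. The lookalike is the pink sole at (414,321), partly hidden. The pale last at (406,114) is the other thing that could be mistaken for it. The crop confirms cream colour, dark patch and wooden stand, so I choose (376,199). In the press the cheeks run up-picture, with the stop at the far end. The buttons, clockwise from top left, are blue, red, green and yellow.

```bash
cat >> h.py <<'E'
def sole_fit(W,im,lo,hi,box):
    # fits known outline to top points: returns centre, heel yaw
    hsv=cv2.cvtColor(im,cv2.COLOR_RGB2HSV)
    m=(W[...,2]>lo)&(W[...,2]<hi)&(W[...,0]>box[0])&(W[...,0]<box[1])&(W[...,1]>box[2])&(W[...,1]<box[3])
    cream=m&(hsv[...,1]<70)&(hsv[...,2]>110)
    n,l,s,_=cv2.connectedComponentsWithStats(cream.astype(np.uint8))
    cream=l==1+np.argmax(s[1:,4])
    hull=cv2.convexHull(np.argwhere(cream)[:,::-1].astype(np.int32))
    full=np.zeros(cream.shape,np.uint8); cv2.fillConvexPoly(full,hull,1)
    dark=m&(full>0)&(hsv[...,2]<110)
    P=W[cream][:,:2]; D=W[dark][:,:2]
    r=cv2.minAreaRect(P.astype(np.float32)*1000)
    c=np.array(r[0])/1000; bp=cv2.boxPoints(r); e=[bp[1]-bp[0],bp[2]-bp[1]]; a=max(e,key=np.linalg.norm)
    d=a/np.linalg.norm(a)
    if d@(D.mean(0)-P.mean(0))<0: d=-d
    return c,np.degrees(np.arctan2(d[1],d[0])),np.array(r[1]),np.nanmedian(W[cream][:,2]),len(D)
E
python3 - <<'E'
from h import *
for c in ["top","side"]:
    f=np.load(c+"0.npz"); W,im=f["W"],f["im"]
    print(c,"sole",*sole_fit(W,im,.045,.065,[.38,.6,-.42,-.1]))
    # press cheeks/stop
    m=(W[...,2]>.05)&(W[...,2]<.064)&(W[...,0]>.4)&(W[...,0]<.85)&(W[...,1]>.2)&(W[...,1]<.5)
    r=cv2.minAreaRect((W[m][:,:2]*1000).astype(np.float32)); print("cheeks",m.sum(),r, np.round(W[m].min(0),3),np.round(W[m].max(0),3))
    m=(W[...,2]>.007)&(W[...,2]<.018)&(W[...,0]>.38)&(W[...,0]<.85)&(W[...,1]>.2)&(W[...,1]<.62)
    n,l,s,_=cv2.connectedComponentsWithStats(m.astype(np.uint8)); m=l==1+np.argmax(s[1:,4])
    r=cv2.minAreaRect((W[m][:,:2]*1000).astype(np.float32)); print("plate",r)
    print("panelish")
    m=(W[...,2]>.033)&(W[...,2]<.046)&(W[...,0]>.5)&(W[...,0]<.8)&(W[...,1]>-.15)&(W[...,1]<.12)
    print(cv2.minAreaRect((W[m][:,:2]*1000).astype(np.float32)))
E
```

```text
top sole [ 0.49224252 -0.25535873] 103.57341 [ 62.70687103 197.3992157 ] 0.05439926481800053 166
cheeks 979 ((683.317138671875, 377.3256530761719), (232.962890625, 334.3528137207031), 89.13787841796875) [0.515 0.258 0.05 ] [0.849 0.496 0.064]
plate ((533.0735473632812, 395.031982421875), (290.7354736328125, 232.2751007080078), 89.47874450683594)
panelish
((671.5035400390625, 2.3196029663085938), (218.53775024414062, 232.3981475830078), 0.7371837496757507)
side sole [ 0.48871164 -0.25916562] -76.970276 [ 58.96961594 209.6244812 ] 0.054542449026481254 0
cheeks 932 ((681.298828125, 379.6573486328125), (238.21334838867188, 338.02325439453125), 89.69637298583984) [0.512 0.261 0.05 ] [0.85  0.499 0.064]
plate ((524.32080078125, 395.0354309082031), (292.6923828125, 223.73487854003906), 89.7527084350586)
panelish
((679.8888549804688, -32.71685028076172), (155.33761596679688, 222.01583862304688), 76.05448913574219)h.py:35: RuntimeWarning: Mean of empty slice.
  if d@(D.mean(0)-P.mean(0))<0: d=-d
  ret = um.true_divide(
```

```bash
cat >> h.py <<'E'
def yaw(o): M=q2R(o["eef_rot"]); return np.degrees(np.arctan2(M[1,0],M[0,0]))
def go(p,y,o=None):
    o=o or get_obs(); M=q2R(o["eef_rot"])
    M=np.array([[np.cos(a:=np.radians(yaw(o))),np.sin(a),0],[np.sin(a),-np.cos(a),0],[0,0,-1]])
    s=M.T@(np.array(p)-o["eef_pos"])/.4; t=-((y-yaw(o)+180)%360-180)/180
    print("pos",np.round(o["eef_pos"],4),"yaw",round(yaw(o),2),"-> shift",np.round(s,4),"turn",round(t,4))
E
python3 - <<'E'
from h import *
go([.4823,-.2146,.20],103.6)
E
```

```text
pos [ 0.1715 -0.5488  0.2313] yaw 17.35 -> shift [ 0.9909 -0.5659  0.0782] turn -0.4792
```

Emit:
play_rows --plan '[[85,[0.991,-0.566,0.078],-0.479],[85,[0.991,-0.566,0.078],-0.479],[85,[0.991,-0.566,0.078],-0.479],[85,[0.991,-0.566,0.078],-0.479],[85,[0.991,-0.566,0.078],-0.479],[85,[0.991,-0.566,0.078],-0.479],[85,[0.991,-0.566,0.078],-0.479],[85,[0.991,-0.566,0.078],-0.479],[85,[0.991,-0.566,0.078],-0.479],[85,[0.991,-0.566,0.078],-0.479]]'

```text
time_s: 2.7
eef_pos: [0.4849, -0.2102, 0.1998]
eef_rot: [-0.0, 0.616, 0.788, 0.001]
wrist_force: [0.3, -0.4, 0.9]
opening: 0.995
grasp_force: 0.0
```

```bash
python3 - <<'E'
from h import *
o=get_obs(); go([.4823,-.2146,.20],103.6)
p=camera("wrist"); W=cloud(p,o); save("w1.png",p["image"]); np.savez("w1.npz",W=W,im=p["image"])
print(np.round(p["T_tool_cam"],3))
try: print(*sole_fit(W,p["image"],.045,.065,[.38,.6,-.42,-.1]))
except Exception as e: print(e)
p=camera("top");print(*sole_fit(cloud(p),p["image"],.045,.065,[.38,.6,-.42,-.1]))
E
```

```text
pos [ 0.4849 -0.2102  0.1998] yaw 103.94 -> shift [-0.0091 -0.0088 -0.0005] turn 0.0019
[[ 0.    -0.962 -0.275  0.069]
 [ 1.    -0.     0.     0.   ]
 [-0.    -0.275  0.962 -0.143]
 [ 0.     0.     0.     1.   ]]
[ 0.49221304 -0.259396  ] -76.32777 [ 61.66167068 203.27500916] 0.05497156144286808 20
[ 0.50671216 -0.32503848] 137.44254 [41.74037552 58.82528687] 0.054824425598105 1
```

View pics/w1.png

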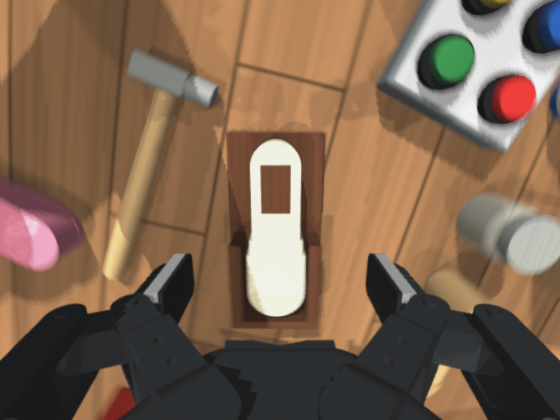

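```bash
python3 - <<'E'
from h import *
go([.4822,-.2162,.026],103.6)
E
```

```text
pos [ 0.4832 -0.2128  0.1999] yaw 103.58 -> shift [-0.0077 -0.0046  0.4347] turn -0.0001
```

Emit:
play_rows --plan '[[85,[-0.004,0,0.1],0],[85,[-0.004,0,0.2],0],[85,[-0.004,0,0.3],0],[85,[-0.004,0,0.38],0],[85,[-0.004,0,0.435],0],[85,[-0.004,0,0.435],0],[85,[-0.004,0,0.435],0],[85,[-0.004,0,0.435],0]]'

```text
time_s: 3.6
eef_pos: [0.4836, -0.2175, 0.0278]
eef_rot: [0.001, 0.621, 0.784, 0.0]
wrist_force: [-0.2, -0.9, 0.8]
opening: 0.995
grasp_force: 0.0
```

Emit:
play_rows --plan '[[40,[0,0,0],0],[40,[0,0,0],0],[40,[0,0,0],0],[40,[0,0,0],0],[40,[0,0,0],0],[40,[0,0,0],0],[40,[0,0,0],0],[40,[0,0,0],0],[40,[0,0,0],0],[40,[0,0,0],0]]'

```text
time_s: 4.6
eef_pos: [0.4834, -0.2166, 0.0273]
eef_rot: [0.001, 0.621, 0.784, -0.0]
wrist_force: [-0.6, -0.0, 6.3]
opening: 0.575
grasp_force: 63.4
```

Emit:
play_rows --plan '[[40,[0,0,-0.02],0],[40,[0,0,-0.06],0],[40,[0,0,-0.11],0],[40,[0,0,-0.16],0],[40,[0,0,-0.21],0],[40,[0,0,-0.25],0],[40,[0,0,-0.28],0],[40,[0,0,-0.28],0],[40,[0,0,-0.28],0]]'

```text
time_s: 5.5
eef_pos: [0.4825, -0.2158, 0.1378]
eef_rot: [-0.0, 0.62, 0.784, 0.0]
wrist_force: [0.1, 0.2, -1.7]
opening: 0.576
grasp_force: 62.5
```

```bash
python3 - <<'E'
from h import *
go([.436,.042,.138],90); o=get_obs(); print(o["grasp_force"],o["opening"],np.round(o["wrist_force"],1),np.round(o["torque"],2))
E
```

```text
pos [ 0.4825 -0.2158  0.1378] yaw 103.3 -> shift [ 6.54e-01  3.52e-02 -6.00e-04] turn 0.0739
62.45634913444519 0.576173370660707 [ 0.1  0.2 -1.7] [ 0.08  0.02 -0.01]
```

Emit:
play_rows --plan '[[40,[0.05,0.003,0],0.01],[40,[0.13,0.007,0],0.02],[40,[0.22,0.012,0],0.03],[40,[0.31,0.017,0],0.04],[40,[0.4,0.022,0],0.05],[40,[0.49,0.026,0],0.06],[40,[0.57,0.031,0],0.07],[40,[0.63,0.034,0],0.074],[40,[0.654,0.035,0],0.074],[40,[0.654,0.035,0],0.074]]'

```text
time_s: 6.5
eef_pos: [0.4353, 0.0427, 0.1373]
eef_rot: [-0.001, 0.706, 0.708, -0.0]
wrist_force: [-0.9, -0.4, -2.3]
opening: 0.573
grasp_force: 62.3
```

Emit:
play_rows --plan '[[40,[0,0,0.04],0],[40,[0,0,0.1],0],[40,[0,0,0.16],0],[40,[0,0,0.22],0],[40,[0,0,0.26],0],[40,[0,0,0.28],0],[40,[0,0,0.29],0],[40,[0,0,0.295],0],[40,[0,0,0.3],0],[40,[0,0,0.3],0]]'

```text
time_s: 7.5
eef_pos: [0.4367, 0.0416, 0.0185]
eef_rot: [0.0, 0.707, 0.707, 0.0]
wrist_force: [0.3, 0.2, -2.1]
opening: 0.577
grasp_force: 62.4
```

```bash
python3 - <<'E'
from h import *
o=get_obs(); go([.436,.042,.016],90); print(o["grasp_force"],o["opening"],np.round(o["wrist_force"],1),np.round(o["torque"],2))
E
```

```text
pos [0.4367 0.0416 0.0185] yaw 89.98 -> shift [ 0.0011 -0.0017  0.0063] turn -0.0001
62.39535927772522 0.5771292369467398 [ 0.3  0.2 -2.1] [0.07 0.03 0.01]
```

Emit:
play_rows --plan '[[40,[0,0,0.002],0],[40,[0,0,0.004],0],[40,[0,0,0.005],0],[40,[0,0,0.005],0],[40,[0,0,0.005],0]]'

```text
time_s: 8.0
eef_pos: [0.4367, 0.0417, 0.0173]
eef_rot: [0.0, 0.707, 0.707, 0.0]
wrist_force: [-5.1, 0.1, 11.8]
opening: 0.576
grasp_force: 64.0
```

Touching down. Release slowly, then lift.

Emit:
play_rows --plan '[[52,[0,0,0],0],[60,[0,0,0],0],[85,[0,0,0],0],[85,[0,0,0],0],[85,[0,0,0],0],[85,[0,0,0],0],[85,[0,0,-0.1],0],[85,[0,0,-0.2],0],[85,[0,0,-0.32],0],[85,[0,0,-0.32],0]]'

```text
time_s: 9.0
eef_pos: [0.4408, 0.041, 0.1504]
eef_rot: [0.005, 0.707, 0.707, 0.004]
wrist_force: [1.4, 0.1, 0.2]
opening: 0.995
grasp_force: 0.0
```

```bash
python3 - <<'E'
from h import *
o=get_obs(); go([.436,-.046,.016],90)
p=camera("wrist"); W=cloud(p,o); save("w2.png",p["image"])
for r in masks_of(p,"sole")[:2]: 
    q=W[r["mask"]]; q=q[(q[:,2]>.035)&(q[:,2]<.055)]
    print(r["conf"],r["rect"],np.round(np.median(q,0),3),cv2.minAreaRect((q[:,:2]*1000).astype(np.float32)))
try: print(*sole_fit(W,p["image"],.035,.055,[.36,.52,-.15,.15]))
except Exception as e: print(e)
E
```

```text
pos [0.4408 0.041  0.1504] yaw 89.99 -> shift [-0.2176 -0.0118  0.336 ] turn -0.0001
0.81 [276.0, 233.1, 69.7, 202.0] [0.437 0.007 0.045] ((436.8719482421875, 1.3474578857421875), (196.11550903320312, 62.14347457885742), 89.54293823242188)
0.46 [547.1, 251.9, 25.6, 43.6] [0.678 0.003 0.054] ((695.5498046875, -13.595523834228516), (28.76064109802246, 57.5057258605957), 29.302244186401367)
[0.43722412 0.00134301] 89.188194 [196.12640381  62.17111206] 0.045010771126704374 1697
```

View pics/w2.png

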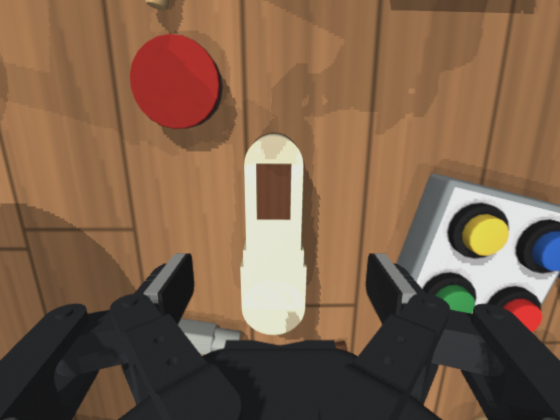

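The sole lies flat at image (274,233), patch towards the far end. The hammer head end at (240,335) could come close to the near finger, so I check it.

```bash
python3 - <<'E'
from h import *
o=get_obs(); go([.437,-.044,.10],89.5)
p=camera("wrist"); W=cloud(p,o)
m=(W[...,2]>.010)&(W[...,2]<.04)&(W[...,0]>.25)&(W[...,0]<.40)&(W[...,1]>-.2)&(W[...,1]<.02)
q=W[m]; print(m.sum(),np.round(q.min(0),3),np.round(q.max(0),3)); a=q[q[:,0]>.36]; print(np.round(a[:,:].min(0),3) if len(a) else 0,np.round(a.max(0),3) if len(a) else 0)
b=q[q[:,1]>-.07]; print(len(b),np.round(b.max(0),3) if len(b) else 0)
print(*sole_fit(W,p["image"],.035,.055,[.36,.52,-.15,.15]))
E
```

```text
pos [0.4371 0.0416 0.1452] yaw 89.98 -> shift [-0.2139 -0.0003  0.1131] turn 0.0027
834 [ 0.327 -0.135  0.01 ] [ 0.397 -0.108  0.027]
[ 0.36 -0.13  0.01] [ 0.397 -0.113  0.027]
0 0
[0.4368078  0.00154424] 89.67097 [195.92538452  62.10909653] 0.0450365748011495 1787
```

Emit:
play_rows --plan '[[85,[-0.1,0,0],0.002],[85,[-0.2,0,0],0.002],[85,[-0.214,0,0.06],0.002],[85,[-0.214,0,0.16],0.002],[85,[-0.214,0,0.26],0.002],[85,[-0.214,0,0.31],0.002],[85,[-0.214,0,0.32],0.002],[85,[-0.214,0,0.32],0.002],[85,[-0.214,0,0.32],0.002]]'

```text
time_s: 10.05
eef_pos: [0.4366, -0.044, 0.0165]
eef_rot: [0.0, 0.709, 0.705, 0.0]
wrist_force: [-0.2, -0.9, -0.1]
opening: 0.996
grasp_force: 0.0
```

Emit:
play_rows --plan '[[50,[0,0,0],0],[50,[0,0,0],0],[50,[0,0,0],0],[50,[0,0,0],0],[50,[0,0,0],0],[50,[0,0,0],0],[50,[0,0,0],0],[50,[0,0,0],0]]'

```text
time_s: 10.85
eef_pos: [0.4373, -0.0443, 0.0175]
eef_rot: [0.001, 0.709, 0.705, 0.001]
wrist_force: [-1.1, -0.7, 5.4]
opening: 0.711
grasp_force: 65.5
```

Emit:
play_rows --plan '[[50,[0,0,-0.02],0],[50,[0,0,-0.08],0],[50,[0,0,-0.15],0],[50,[0,0,-0.23],0],[50,[0,0,-0.3],0],[50,[0,0,-0.36],0],[50,[0,0,-0.4],0],[50,[0,0,-0.4],0],[50,[0,0,-0.4],0]]'

```text
time_s: 11.75
eef_pos: [0.436, -0.0438, 0.1762]
eef_rot: [0.0, 0.709, 0.705, 0.0]
wrist_force: [0.0, 0.1, -2.7]
opening: 0.718
grasp_force: 66.0
```

```bash
python3 - <<'E'
from h import *
o=get_obs(); go([.41,.30,.177],0); print(o["q"])
p=camera("top"); W=cloud(p); save("t2.png",p["image"]); np.savez("t2.npz",W=W,im=p["image"])
def ref(W):
    m=(W[...,2]>.052)&(W[...,2]<.062)&(W[...,0]>.48)&(W[...,0]<.70)&(W[...,1]>.24)&(W[...,1]<.40)
    q=W[m]; print("cheek pts",len(q),cv2.minAreaRect((q[:,:2]*1000).astype(np.float32)))
    # cheek midline
    for a,b in ((.53,.55),(.55,.58),(.58,.61)):
        y=np.sort(q[(q[:,0]>a)&(q[:,0]<b)][:,1]); print(a,np.round([y[0],y[-1]],4), np.round(y[np.argmax(np.diff(y))],4),np.round(y[np.argmax(np.diff(y))+1],4))
    pl=(W[...,2]>.007)&(W[...,2]<.018)&(W[...,0]>.5)&(W[...,0]<.8)&(W[...,1]>.28)&(W[...,1]<.34); print("stop inner <=",W[pl][:,0].max())
    l=q[(q[:,1]>.29)&(q[:,1]<.33)][:,0]; print("stop x",np.round(np.percentile(l,[0,2,50,98,100]),4))
    pl=(W[...,2]>.007)&(W[...,2]<.018)&(W[...,1]>.30)&(W[...,1]<.45)&(W[...,0]>.35)&(W[...,0]<.8)
    for a in (.27,.30,.33,.36,.42): 
        s=W[(W[...,2]>.007)&(W[...,2]<.018)&(abs(W[...,1]-a)<.01)&(W[...,0]>.38)&(W[...,0]<.8)]; print("plate x at y",a,np.round([s[:,0].min(),s[:,0].max()],4))
    for a in (.44,.47,.5):
        s=W[(W[...,2]>.007)&(W[...,2]<.018)&(abs(W[...,0]-a)<.01)&(W[...,1]>.2)&(W[...,1]<.6)]; print("plate y at x",a,np.round([s[:,1].min(),s[:,1].max()],4))
ref(W)
ref(cloud(camera("side")))
E
```

```text
pos [ 0.436  -0.0438  0.1762] yaw 89.62 -> shift [ 0.8591 -0.0706 -0.0021] turn 0.4979
[-3.72309870e-01 -7.54142184e-02  1.99300028e+00 -4.57865779e-05
  1.22326721e+00 -3.65630571e-01]
cheek pts 660 ((581.4424438476562, 309.66937255859375), (94.77482604980469, 131.60769653320312), 89.70722961425781)
0.53 [0.2627 0.356 ] 0.2774 0.3432
0.55 [0.2635 0.3572] 0.2767 0.3428
0.58 [0.2631 0.357 ] 0.2772 0.3419
stop inner <= 0.6381932229464481
stop x [0.6359 0.636  0.6408 0.6464 0.6467]
plate x at y 0.27 [0.4162 0.6656]
plate x at y 0.3 [0.3801 0.6376]
plate x at y 0.33 [0.3803 0.6382]
plate x at y 0.36 [0.38  0.523]
plate x at y 0.42 [0.4178 0.6495]
plate y at x 0.44 [0.251  0.5409]
plate y at x 0.47 [0.2503 0.5405]
plate y at x 0.5 [0.2506 0.5402]
cheek pts 632 ((579.119140625, 309.42742919921875), (100.37902069091797, 133.64361572265625), 89.33861541748047)
0.53 [0.263  0.3576] 0.2769 0.3432
0.55 [0.2613 0.3597] 0.2785 0.3414
0.58 [0.2592 0.358 ] 0.2774 0.3417
stop inner <= 0.7314719144849637
stop x [0.6327 0.6331 0.6386 0.6449 0.646 ]
plate x at y 0.27 [0.3853 0.6353]
plate x at y 0.3 [0.4007 0.7315]
plate x at y 0.33 [0.3803 0.5211]
plate x at y 0.36 [0.3801 0.6293]
plate x at y 0.42 [0.4135 0.5945]
plate y at x 0.44 [0.2303 0.5411]
plate y at x 0.47 [0.2182 0.5423]
plate y at x 0.5 [0.2489 0.5415]
```

Emit:
play_rows --plan '[[50,[0.03,0.005,0],0.02],[50,[0.1,0.015,0],0.06],[50,[0.19,0.03,0],0.1],[50,[0.28,0.04,0],0.145],[50,[0.37,0.055,0],0.19],[50,[0.46,0.065,0],0.235],[50,[0.55,0.08,0],0.28],[50,[0.64,0.09,0],0.325],[50,[0.72,0.1,0],0.37],[50,[0.79,0.11,0],0.415]]'

```text
time_s: 12.85
eef_pos: [0.4812, 0.2733, 0.1743]
eef_rot: [0.0, 0.992, 0.127, -0.002]
wrist_force: [-0.3, -1.0, -1.8]
opening: 0.712
grasp_force: 65.9
```

```bash
python3 - <<'E'
from h import *
go([.488,.310,.177],0)
E
```

```text
pos [0.4812 0.2733 0.1743] yaw 14.62 -> shift [ 0.0397 -0.0844 -0.0069] turn 0.0812
```

Emit:
play_rows --plan '[[50,[0.02,-0.04,0],0.04],[50,[0.04,-0.084,0],0.081],[50,[0.04,-0.084,0],0.081],[50,[0.04,-0.084,0],0.081],[50,[0.04,-0.084,0],0.081]]'

```text
time_s: 13.35
eef_pos: [0.4885, 0.3075, 0.1751]
eef_rot: [0.0, 1.0, 0.004, -0.001]
wrist_force: [-1.3, 0.8, -1.8]
opening: 0.712
grasp_force: 65.9
```

```bash
cat > pr.py <<'E'
from h import *
o=get_obs(); go([.488,.310,.029],0,o)
p=camera("wrist"); W=cloud(p,o); n=__import__("sys").argv[1]; save(n+".png",p["image"]); np.savez(n+".npz",W=W,im=p["image"])
print(p["shot"])
def seg(m): q=W[m]; return len(q),np.round(np.percentile(q,[1,50,99],axis=0),4).tolist() if len(q) else None
x,y,z=W[...,0],W[...,1],W[...,2]
print("sole top pts",seg((z>o["eef_pos"][2]+.01)&(z<o["eef_pos"][2]+.045)&(abs(y-.31)<.04)&(x>.5)))
c=(z>.05)&(z<.064)&(x>.5)&(x<.7)
print("left cheek",seg(c&(y>.335)&(y<.37)),"right",seg(c&(y<.285)&(y>.25)),"stop",seg(c&(abs(y-.31)<.02)&(x>.6)))
E
python3 pr.py w3
```

```text
pos [0.4885 0.3075 0.1751] yaw 0.43 -> shift [-0.0012 -0.0064  0.3654] turn 0.0024
9
sole top pts (36632, [[0.5003, 0.2756, 0.2009], [0.5552, 0.3071, 0.2027], [0.5989, 0.3359, 0.2054]])
left cheek (0, None) right (0, None) stop (0, None)
```

View pics/w3.png

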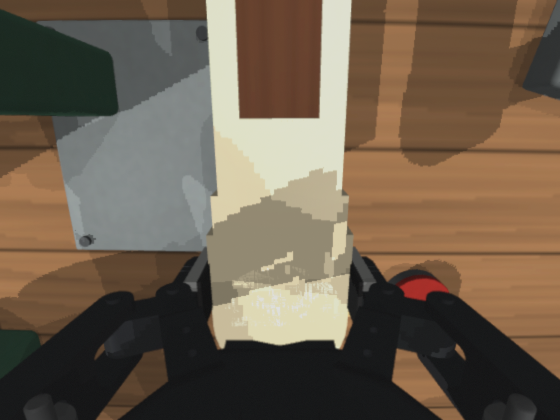

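The wrist view shows the gripped sole straight between the fingers, patch at (279,60) and the heel beyond the top edge. I check its tilt and heel end from the other cameras.

```bash
cat > hl.py <<'E'
from h import *
o=get_obs(); print(np.round(o["eef_pos"],4),round(yaw(o),2),np.round(o["wrist_force"],1)); zb=o["eef_pos"][2]-.0175
f=camera("wrist"); W=cloud(f,o); x,y,z=W[...,0],W[...,1],W[...,2]
m=(abs(z-zb-.045)<.006)&(x>.53)&(x<.62)&(abs(y-.31)<.04)
q=W[m]; A=np.c_[q[:,0],q[:,1],np.ones(len(q))]; c=np.linalg.lstsq(A,q[:,2],rcond=None)[0]; print("slopes deg",np.round(np.degrees(c[:2]),2),"top z at heel",np.round(c@[.63,.31,1],4))
ys=[(a,np.percentile(q[abs(q[:,0]-a)<.004][:,1],[1,99])) for a in (.545,.565,.585)]; print([(a,np.round(v,4),round(v.mean(),4)) for a,v in ys])
for cam in ("top","side"):
    p=camera(cam); W=cloud(p); x,y,z=W[...,0],W[...,1],W[...,2]
    m=(abs(z-zb-.045)<.006)&(x>.5)&(x<.75)&(abs(y-.31)<.035)&(p["image"].max(-1)>90)
    q=W[m]; print(cam,len(q), np.round(np.percentile(q,[0,1,50,99,100],axis=0),4).tolist() if len(q) else 0)
E
python3 hl.py
```

```text
[0.4887 0.3075 0.1755] 0.39 [-0.2 -0.2 -2.6]
slopes deg [0.3  0.13] top z at heel 0.2035
[(0.545, array([0.2826, 0.3316]), np.float64(0.3071)), (0.565, array([0.2827, 0.3319]), np.float64(0.3073)), (0.585, array([0.2832, 0.3319]), np.float64(0.3076))]
top 930 [[0.5008, 0.2793, 0.1973], [0.5217, 0.2819, 0.1986], [0.5805, 0.3042, 0.2022], [0.6316, 0.3318, 0.2059], [0.6353, 0.3327, 0.207]]
side 753 [[0.5002, 0.2797, 0.197], [0.518, 0.2831, 0.1976], [0.5733, 0.3118, 0.2039], [0.6284, 0.3349, 0.2079], [0.6319, 0.3374, 0.209]]
```

Emit:
play_rows --plan '[[50,[-0.002,-0.0065,0],0.002],[50,[-0.002,-0.0065,0.03],0.002],[50,[-0.002,-0.0065,0.08],0.002],[50,[-0.002,-0.0065,0.13],0.002],[50,[-0.002,-0.0065,0.18],0.002],[50,[-0.002,-0.0065,0.22],0.002],[50,[-0.002,-0.0065,0.24],0.002],[50,[-0.002,-0.0065,0.24],0.002],[50,[-0.002,-0.0065,0.24],0.002]]'

```text
time_s: 14.45
eef_pos: [0.4885, 0.3111, 0.0804]
eef_rot: [-0.0, 1.0, -0.0, 0.0]
wrist_force: [0.6, 1.0, -2.2]
opening: 0.716
grasp_force: 65.9
```

```bash
python3 hl.py; python3 - <<'E'
from h import *
p=camera("top"); W=cloud(p); im=p["image"]; c=im[130:215,120:215]; save("t3.png",cv2.resize(c,None,fx=7,fy=7,interpolation=cv2.INTER_CUBIC))
E
```

```text
[0.4885 0.3111 0.0804] -0.02 [ 0.6  1.  -2.2]
slopes deg [0.39 0.16] top z at heel 0.1086
[(0.545, array([0.2858, 0.3348]), np.float64(0.3103)), (0.565, array([0.2858, 0.3351]), np.float64(0.3104)), (0.585, array([0.2861, 0.3348]), np.float64(0.3104))]
top 782 [[0.5013, 0.2833, 0.1021], [0.521, 0.2854, 0.1032], [0.5799, 0.3074, 0.1075], [0.6311, 0.3352, 0.1118], [0.6337, 0.3366, 0.1125]]
side 734 [[0.5012, 0.2801, 0.102], [0.5204, 0.2846, 0.1032], [0.5733, 0.3134, 0.1095], [0.6289, 0.3378, 0.1133], [0.6325, 0.3396, 0.1138]]
```

View pics/t3.png

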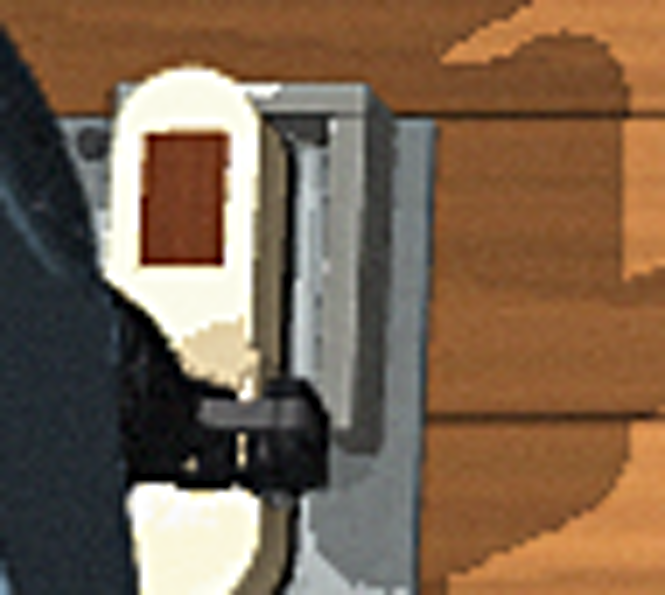

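The crop shows the sole above the cheeks, patch at (185,198), consistent with a centred approach. The fingers are in front of the cheek ends.

Emit:
play_rows --plan '[[50,[0,0.001,0.02],0],[50,[0,0.001,0.045],0],[50,[0,0.001,0.07],0],[50,[0,0.001,0.095],0],[50,[0,0.001,0.11],0],[50,[0,0.001,0.115],0],[50,[0,0.001,0.118],0],[50,[0,0.001,0.118],0],[50,[0,0.001,0.118],0]]'

```text
time_s: 15.55
eef_pos: [0.4886, 0.3107, 0.0333]
eef_rot: [-0.0, 1.0, -0.0, 0.0]
wrist_force: [0.1, 0.1, -2.4]
opening: 0.711
grasp_force: 65.9
```

```bash
python3 hl.py; python3 - <<'E'
from h import *
o=get_obs()
for c in("top","side"):
    W=cloud(camera(c)); x,y,z=W[...,0],W[...,1],W[...,2]
    s=x[(abs(z-.057)<.005)&(abs(y-.31)<.012)&(x>.6)&(x<.68)]
    h=x[(z>.06)&(z<.075)&(abs(y-.31)<.012)&(x>.6)&(x<.68)]
    print(c,"low band x",np.round(np.sort(s)[[0,1,2,-2,-1]],4) if len(s)>4 else s,"high band",np.round(np.sort(h)[-6:],4), "n",len(s),len(h))
E
```

```text
[0.4886 0.3107 0.0333] -0.02 [ 0.1  0.1 -2.4]
slopes deg [ 0.22 -0.12] top z at heel 0.0604
[(0.545, array([0.2706, 0.3494]), np.float64(0.31)), (0.565, array([0.2707, 0.3493]), np.float64(0.31)), (0.585, array([0.2707, 0.3493]), np.float64(0.31))]
top 809 [[0.5138, 0.2751, 0.0549], [0.5196, 0.2758, 0.055], [0.5858, 0.3064, 0.0598], [0.6458, 0.3433, 0.0646], [0.6464, 0.3447, 0.0657]]
side 868 [[0.5033, 0.2751, 0.0548], [0.5188, 0.2754, 0.055], [0.5788, 0.3119, 0.061], [0.6434, 0.3445, 0.0659], [0.6457, 0.3448, 0.0665]]
top low band x [0.6013 0.6013 0.6014 0.6466 0.6469] high band [0.6302 0.6303 0.6307 0.6308 0.6332 0.6333] n 142 61
side low band x [0.6001 0.6007 0.6018 0.6447 0.6469] high band [0.6315 0.6352 0.6387 0.6393 0.641  0.6435] n 86 82
```

Emit:
play_rows --plan '[[50,[0,0,0.003],0],[50,[0,0,0.005],0],[50,[0,0,0.007],0],[50,[0,0,0.008],0],[50,[0,0,0.009],0],[50,[0,0,0.009],0]]'

```text
time_s: 16.4
eef_pos: [0.4882, 0.3106, 0.0296]
eef_rot: [0.0, 1.0, -0.0, -0.0]
wrist_force: [-1.9, -0.9, 2.8]
opening: 0.712
grasp_force: 66.4
```

Emit:
play_rows --plan '[[50,[0,0,0.001],0],[64,[0,0,0.001],0],[70,[0,0,0.001],0],[78,[0,0,0.001],0],[78,[0,0,0.001],0],[78,[0,0,0.001],0],[78,[0,0,-0.06],0],[78,[0,0,-0.16],0],[78,[0,0,-0.28],0],[78,[0,0,-0.4],0]]'

```text
time_s: 17.4
eef_pos: [0.4877, 0.3104, 0.1905]
eef_rot: [0.0, 1.0, -0.0, -0.001]
wrist_force: [1.4, 0.7, -0.7]
opening: 0.913
grasp_force: 0.0
```

Emit:
play_rows --plan '[[78,[-0.12,0,-0.06],0],[78,[-0.2,0,-0.06],0],[78,[-0.2,0,-0.06],0],[78,[-0.2,0,-0.06],0],[78,[-0.2,0,-0.06],0]]'

```text
time_s: 17.9
eef_pos: [0.4091, 0.3106, 0.2132]
eef_rot: [0.0, 1.0, -0.0, 0.0]
wrist_force: [1.0, 0.1, 0.8]
opening: 0.914
grasp_force: 0.0
```

```bash
cat > chk.py <<'E'
from h import *
import sys
o=get_obs(); print(o["time_s"],np.round(o["eef_pos"],4),round(yaw(o),2))
for c in("wrist","top","side"):
    p=camera(c); W=cloud(p,o); x,y,z=W[...,0],W[...,1],W[...,2]
    save(sys.argv[1]+c+".png",p["image"])
    hsv=cv2.cvtColor(p["image"],cv2.COLOR_RGB2HSV)
    m=(abs(z-.057)<.006)&(x>.4)&(x<.65)&(abs(y-.31)<.05)&(hsv[...,2]>150)
    b=p["image"][...,0].astype(int)-p["image"][...,2]; m&=(b>12)
    q=W[m]; 
    if len(q)>50:
        print(c,len(q),"x",np.round(np.percentile(q[:,0],[0,1,99,100]),4),"z",np.round(np.median(q[:,2]),4),cv2.minAreaRect((q[:,:2]*1000).astype(np.float32)))
        a=q[abs(q[:,0]-.6)<.015]; print(" heel y",np.round(np.percentile(a[:,1],[1,99]),4))
    s=x[(abs(z-.057)<.005)&((y>.277)&(y<.285)|(y>.335)&(y<.342))&(x>.6)&(x<.68)]
    if len(s): print(" stop",np.round([s.min(),s.max()],4))
E
python3 chk.py c1
```

```text
17.9 [0.4091 0.3106 0.2132] -0.04
wrist 7440 x [0.4381 0.4413 0.5825 0.585 ] z 0.0572 ((511.56011962890625, 309.8515625), (146.9876251220703, 62.2584228515625), 0.036445386707782745)
 heel y [0.2899 0.3267]
top 910 x [0.4387 0.4439 0.6294 0.6377] z 0.056 ((538.220703125, 315.6935729980469), (78.48283386230469, 198.9568328857422), 89.72061920166016)
 heel y [0.2768 0.353 ]
 stop [0.6062 0.6463]
side 1189 x [0.4343 0.4381 0.6426 0.6459] z 0.0577 ((540.163330078125, 303.59088134765625), (84.57984161376953, 211.9092254638672), 89.25867462158203)
 heel y [0.2617 0.3436]
 stop [0.6002 0.6447]
```

View pics/c1wrist.png

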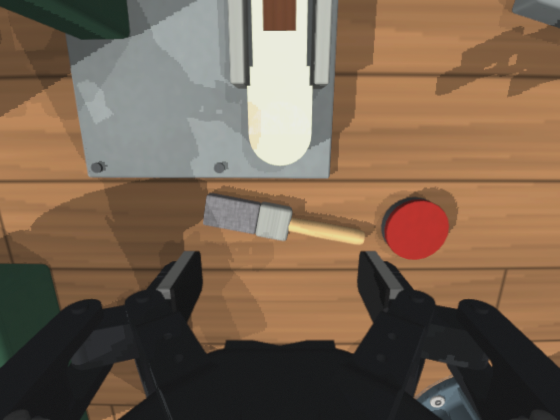

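The wrist view shows the sole lying centred and straight between the cheeks (cheek ends at (240,80) and (321,80), toe at (280,165)). I look at the heel gap from closer.

Emit:
play_rows --plan '[[78,[0.12,0,-0.03],0],[78,[0.24,0,-0.06],0],[78,[0.26,0,-0.06],0],[78,[0.26,0,-0.06],0],[78,[0.26,0,-0.06],0],[78,[0.26,0,-0.06],0]]'

```text
time_s: 18.65
eef_pos: [0.5108, 0.3106, 0.2366]
eef_rot: [0.0, 1.0, 0.0, -0.001]
wrist_force: [-0.2, -0.3, -0.1]
opening: 0.913
grasp_force: 0.0
```

```bash
python3 - <<'E'
from h import *
o=get_obs(); p=camera("wrist"); W=cloud(p,o); im=p["image"]; print(np.round(o["eef_pos"],4))
m=(abs(W[...,0]-.62)<.05)&(abs(W[...,1]-.31)<.055)&(W[...,2]<.08); r=np.argwhere(m); (a,b),(c,d)=r.min(0),r.max(0); print(a,b,c,d)
save("gap.png",cv2.resize(im[a:c,b:d],(800,int(800*(c-a)/(d-b))),interpolation=cv2.INTER_CUBIC)[:600])
# along midline, z and brightness vs x
j=np.argmin(abs(np.nanmedian(np.where(m,W[...,1],np.nan),0)-.31))
for i in range(a,min(a+60,c),1):
    if .622<W[i,j,0]<.655: print(np.round(W[i,j],4),im[i,j])
E
```

```text
[0.5108 0.3106 0.2366]
43 232 132 327
[0.6226 0.4712 0.1968] [43 60 47]<stdin>:6: RuntimeWarning: All-NaN slice encountered
```

View pics/gap.png

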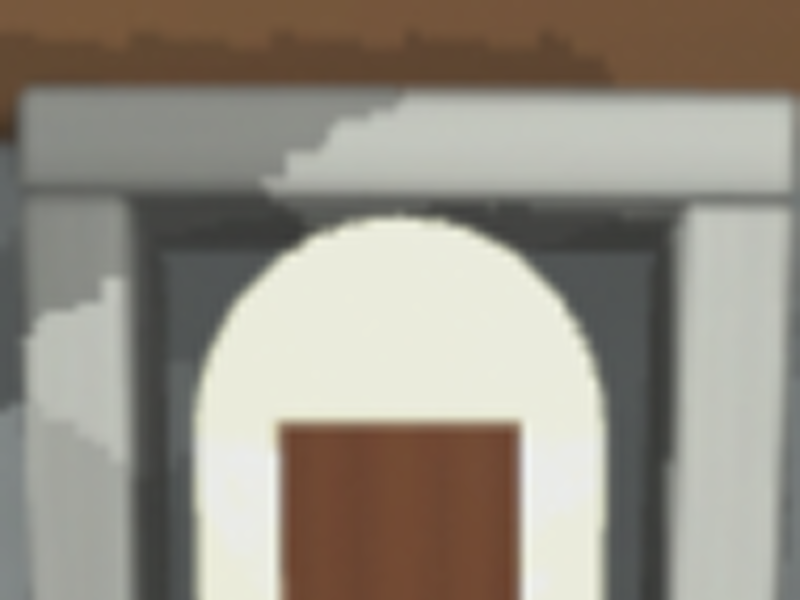

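The gap view has the heel crown at (400,215) and the stop edge at row 193, so about 2.7 mm, with the sole centred. Now to the buttons.

Emit:
play_rows --plan '[[0,[0,0.1,0],0],[0,[0.05,0.22,0],0],[0,[0.1,0.34,0],0],[0,[0.14,0.46,0],0],[0,[0.15,0.58,0],0],[0,[0.15,0.7,0],0],[0,[0.15,0.8,0],0],[0,[0.15,0.83,0],0],[0,[0.15,0.83,0],0],[0,[0.15,0.83,0],0]]'

```text
time_s: 19.7
eef_pos: [0.5718, -0.0202, 0.2374]
eef_rot: [-0.0, 1.0, -0.0, 0.0]
wrist_force: [-0.2, -0.1, -0.6]
opening: 0.002
grasp_force: 0.0
```

```bash
cat > bt.py <<'E'
from h import *
o=get_obs(); print(o["opening"])
res={}
for c in("wrist","top","side"):
    p=camera(c); W=cloud(p,o); x,y,z=W[...,0],W[...,1],W[...,2]; hsv=cv2.cvtColor(p["image"],cv2.COLOR_RGB2HSV)
    base=(z>.055)&(z<.07)&(x>.55)&(x<.75)&(abs(y)<.12)&(hsv[...,1]>120)&(hsv[...,2]>60)
    for n,(a,b) in dict(red=(172,8),yellow=(22,35),green=(45,85),blue=(100,130)).items():
        h=hsv[...,0]; m=base&((h>=a)|(h<=b) if a>b else (h>=a)&(h<=b))
        k,l,s,_=cv2.connectedComponentsWithStats(m.astype(np.uint8))
        if k<2: continue
        q=W[l==1+np.argmax(s[1:,4])]; (cx,cy),r=cv2.minEnclosingCircle((q[:,:2]*1000).astype(np.float32))
        print(c,n,len(q),"c",round(cx,1),round(cy,1),"r",round(r,1),"mean",np.round(q.mean(0),4))
go([.6065,-.053,.10],0,o)
E
python3 bt.py
```

```text
0.001997854186361743
wrist red 1062 c 677.2 -71.8 r 18.0 mean [ 0.677  -0.0712  0.0633]
wrist yellow 873 c 624.3 15.0 r 17.9 mean [0.6244 0.0145 0.0633]
wrist green 859 c 607.5 -54.8 r 17.8 mean [ 0.6081 -0.0545  0.0632]
wrist blue 1086 c 693.8 -1.6 r 18.0 mean [ 0.6934 -0.0018  0.0633]
top yellow 1 c 636.7 6.2 r 0.0 mean [0.6367 0.0062 0.0614]
side red 83 c 670.8 -69.5 r 20.3 mean [ 0.672  -0.0675  0.0623]
side yellow 93 c 620.0 17.6 r 19.9 mean [0.6189 0.0201 0.0622]
side green 84 c 598.3 -50.9 r 20.7 mean [ 0.6018 -0.0487  0.0625]
side blue 92 c 689.8 2.6 r 19.8 mean [0.6886 0.0042 0.0614]
pos [ 0.5718 -0.0202  0.2374] yaw -0.0 -> shift [0.0868 0.082  0.3434] turn -0.0
```

Emit:
play_rows --plan '[[0,[0.089,0.085,0.1],0],[0,[0.089,0.085,0.2],0],[0,[0.089,0.085,0.3],0],[0,[0.089,0.085,0.36],0],[0,[0.089,0.085,0.38],0],[0,[0.089,0.085,0.38],0],[0,[0.089,0.085,0.38],0]]'

```text
time_s: 20.55
eef_pos: [0.6089, -0.0551, 0.087]
eef_rot: [0.0, 1.0, 0.0, 0.001]
wrist_force: [0.9, -0.2, 0.4]
opening: -0.002
grasp_force: 0.0
```

```bash
python3 - <<'E'
from h import *
go([.6075,-.0545,.056],0)
E
```

```text
pos [ 0.6089 -0.0551  0.087 ] yaw 0.03 -> shift [-0.0036 -0.0015  0.0775] turn 0.0002
```

Emit:
play_rows --plan '[[0,[-0.002,0,0.03],0],[0,[-0.002,0,0.05],0],[0,[-0.002,0,0.06],0],[0,[-0.002,0,0.068],0],[0,[-0.002,0,0.074],0],[0,[-0.002,0,0.078],0],[0,[-0.002,0,0.078],0],[0,[-0.002,0,0.078],0]]'

```text
time_s: 21.35
eef_pos: [0.6069, -0.0554, 0.0563]
eef_rot: [0.0, 1.0, -0.0, -0.0]
wrist_force: [-8.6, 2.8, 18.2]
opening: 0.006
grasp_force: 9.0
```

Emit:
play_rows --plan '[[0,[0,0,-0.02],0],[0,[0,0,-0.06],0],[0,[0,0,-0.1],0],[0,[0.02,-0.09,-0.1],0],[0,[0.043,-0.174,-0.1],0],[0,[0.043,-0.174,-0.09],0],[0,[0.043,-0.174,-0.08],0],[0,[0.043,-0.174,-0.08],0]]'

```text
time_s: 22.15
eef_pos: [0.6236, 0.0135, 0.0856]
eef_rot: [0.0, 1.0, -0.0, -0.001]
wrist_force: [0.2, 0.2, 1.1]
opening: 0.0
grasp_force: 0.0
```

```bash
python3 - <<'E'
from h import *
go([.6243,.0148,.056],0)
E
```

```text
pos [0.6236 0.0135 0.0856] yaw -0.04 -> shift [ 0.0019 -0.0033  0.074 ] turn -0.0002
```

Emit:
play_rows --plan '[[0,[0.002,-0.002,0.03],0],[0,[0.002,-0.002,0.05],0],[0,[0.002,-0.002,0.06],0],[0,[0.002,-0.002,0.068],0],[0,[0.002,-0.002,0.074],0],[0,[0.002,-0.002,0.078],0],[0,[0.002,-0.002,0.078],0],[0,[0.002,-0.002,0.078],0]]'

```text
time_s: 22.95
eef_pos: [0.6247, 0.0144, 0.0565]
eef_rot: [0.0, 1.0, -0.0, -0.0]
wrist_force: [-7.8, -2.7, 13.1]
opening: -0.004
grasp_force: 6.5
```

Emit:
play_rows --plan '[[0,[0,0,-0.02],0],[0,[0,0,-0.06],0],[0,[0,0,-0.1],0],[0,[0.09,0.02,-0.1],0],[0,[0.173,0.04,-0.1],0],[0,[0.173,0.04,-0.09],0],[0,[0.173,0.04,-0.08],0],[0,[0.173,0.04,-0.08],0]]'

```text
time_s: 23.75
eef_pos: [0.6928, -0.0006, 0.0861]
eef_rot: [-0.0, 1.0, -0.0, -0.001]
wrist_force: [0.2, 0.7, 0.2]
opening: -0.0
grasp_force: 0.0
```

```bash
python3 - <<'E'
from h import *
go([.6937,-.0015,.056],0)
E
```

```text
pos [ 6.928e-01 -6.000e-04  8.610e-02] yaw -0.01 -> shift [0.0023 0.0023 0.0752] turn -0.0001
```

Emit:
play_rows --plan '[[0,[0.001,0.001,0.03],0],[0,[0.001,0.001,0.05],0],[0,[0.001,0.001,0.06],0],[0,[0.001,0.001,0.068],0],[0,[0.001,0.001,0.074],0],[0,[0.001,0.001,0.079],0],[0,[0.001,0.001,0.079],0],[0,[0.001,0.001,0.079],0]]'

```text
time_s: 24.55
eef_pos: [0.6945, -0.0014, 0.0565]
eef_rot: [0.0, 1.0, -0.0, -0.0]
wrist_force: [-5.7, 1.2, 9.1]
opening: 0.001
grasp_force: 4.3
```

Emit:
play_rows --plan '[[0,[0,0,-0.03],0],[0,[0,0,-0.12],0],[0,[0,0,-0.24],0],[0,[-0.05,0,-0.36],0],[0,[-0.17,0,-0.44],0],[0,[-0.25,0,-0.44],0],[0,[-0.25,0,-0.44],0],[0,[-0.25,0,-0.44],0],[0,[-0.25,0,-0.44],0]]'

```text
time_s: 25.45
eef_pos: [0.5956, -0.0017, 0.2316]
eef_rot: [0.0, 1.0, -0.0, 0.001]
wrist_force: [0.7, 0.8, 0.1]
opening: 0.002
grasp_force: 0.0
```

```bash
python3 bt.py | grep wrist; python3 chk.py c2; python3 - <<'E'
import cv2,numpy as np
a=cv2.imread("pics/c2top.png"); cv2.imwrite("pics/c2topb.png",cv2.resize(a,(800,600),interpolation=cv2.INTER_CUBIC))
E
```

```text
wrist red 1024 c 677.0 -72.0 r 18.2 mean [ 0.6771 -0.071   0.0634]
wrist yellow 882 c 624.4 14.9 r 17.8 mean [0.625  0.0148 0.0633]
wrist green 845 c 607.9 -54.8 r 17.9 mean [ 0.6085 -0.0544  0.0633]
wrist blue 1052 c 693.6 -1.7 r 18.0 mean [ 0.6937 -0.0016  0.0635]
25.6 [ 0.5953 -0.0016  0.2308] -0.03
wrist 4187 x [0.4376 0.4409 0.6264 0.6319] z 0.0574 ((534.7598876953125, 308.96234130859375), (62.63642120361328, 194.41612243652344), 89.43500518798828)
 heel y [0.2847 0.3088]
 stop [0.6004 0.6469]
top 1134 x [0.4387 0.4436 0.6294 0.6379] z 0.0561 ((536.5696411132812, 310.5287780761719), (194.27685546875, 80.84679412841797), 7.212759971618652)
 heel y [0.2766 0.3538]
 stop [0.6139 0.6463]
side 1179 x [0.4343 0.4384 0.6412 0.6457] z 0.0578 ((539.9087524414062, 304.79852294921875), (86.3182373046875, 211.57644653320312), 88.59797668457031)
 heel y [0.265  0.3435]
 stop [0.6017 0.6444]
```

View pics/c2topb.png

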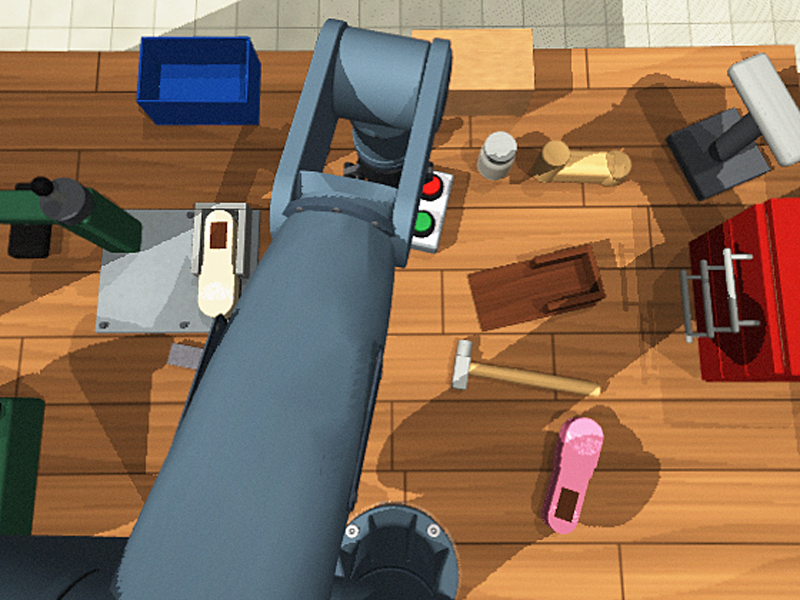

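The sole lies in the press at (218,265), the stand at (537,287) is empty, and the other things are where they were. All buttons are back up at 63 mm. Blue went down to the same 56.5 mm as yellow, so it was fully pressed.

```bash
python3 -c "
from bench import *
print(hand_in())"
```

```text
the job is handed in; nothing more can be done
None
```

The job is handed in: the sole lies tread down and released in the press, about 3 mm from the heel stop, and green, yellow and blue were each pressed fully down in that order, with red never touched; the robot used about 26 s of the 72 s.

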